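# Balance a sign rail on a knife edge and clip its hanging point

### The arm

A 6-joint arm with a two-finger parallel gripper is mounted at the origin on the work surface; the furniture and walls round the work are solid. World frame = base frame: x ahead of the robot, y to its left, z up, the work surface at z = 0. Lengths are in m, angles in rad, forces in N, time in s.
With the tool pointing down it reaches from about 0.35 to 0.85 m from the base axis. Payload 8.1 kg.
Tool frame: the origin (TCP) lies between the finger pads; the fingertips stand 8 mm ahead of it and the grasp point (between the pads) lies 11 mm behind it; z points along the fingers, y is the line along which they close (so a half turn about z gives the same grasp; the last joint's range is limited). The gripper opens to 85 mm and grips with 20 to 120 N. Pads are 22 mm wide; open, the fingers measure 114 mm over their backs; the gripper's body (76 mm by 85 mm) begins 54 mm behind the grasp point. The pads swing forward as they close: fully open they stand 13 mm farther back than shut.
Start: joints at [-1.43, 0.13, 1.488, -0, 1.523, -0.085], TCP at [0.134, -0.585, 0.239] pointing down, gripper open.
Joint ranges: [-2.96, 2.96], [-0.89, 2.26], [0.02, 2.5], [-1.34, 4.48], [0, 2.73], [-2.66, 2.66]. Speed limits (rad/s): [2.39, 2.39, 2.79, 3.14, 3.14, 3.14].

### API

Orientations are given as a rotation vector (axis times angle).
In Python, from rig import state, grab_frame, camera_model, close_job gives the robot as it stands.
- The arm moves only by the tool arm_command, never from a script. Its argument "series" is a list of rows, each an object with "dp": the shift along the tool's x, y, z in units of 25 mm (1.0 is 25 mm), a list of three; "twist": the turn about the tool's z in units of 6 degrees (1.0 is 6 degrees); "gripper": the opening, from 0 (shut) to 1 (fully open). In form: [{"dp": [dx, dy, dz], "twist": twist, "gripper": gripper}, ...]. A call has 1 to 12 rows; each row is the pose to reach, as a shift and turn from the pose commanded when the call began, along the tool's axes at that moment; what a row does not reach only later rows make up. A row lasts 1/12 s, in which the tool goes at most 41.7 mm and 7.16 degrees, less where a joint would pass 70% of its speed; a pose out of reach is approached as far as the arm can. A call with a gripper value outside its range is refused whole. The fingers move at their own pace and stop on an object; "grip_force" is the grip in N (left out, the last holds). Time passes only in rows, so rows that repeat a pose let the fingers close. It gives the time, the measured TCP pose, the force, the opening and the grip force at its end, in the units of the state.
- state(): the state, without advancing time (a new reading comes with each control period).
- grab_frame(name): name is "scene" or "top" or "wrist"; returns the picture (400x640x3 uint8, red, green, blue); there is no depth.
- camera_model(name): a dict with "mtx" (3x3 intrinsics, pixels), "distortion" ([k1, k2, p1, p2, k3] as OpenCV has them; the pictures are not rectified), "extrinsics" (4x4, takes a point from world to camera coordinates). Camera axes: x right, y down, z forward; pixel columns grow to the right and rows downward; lengths in m; the calibration is good to about 2 mm. A picture is of the moment at which its call begins: read the wrist's pose just before it. camera_model takes no time and is no camera call; for the wrist camera it gives the pose at the moment of the call.
- close_job(): hands the job in; it is judged then, once.
The state is a dict: "time": time; "joint_positions": joint angles; "joint_velocities": joint speeds; "tau": joint torques, N m; "position": TCP position; "tcp_rot": TCP orientation; "contact_force": force on the tool from outside, world axes, zero at the start; "ft_torque": the same for the moment, N m; "grip_width": finger opening in m; "grip_force": force on a finger pad.
Only numpy, scipy, OpenCV 4.12 (cv2) and the standard library are available. Lean on these libraries where they do the work, as an engineer would, in place of code of your own. Each camera call takes 0.05 s, during which the arm holds its last target. There are 200 camera calls.

### The job

The sign rail is to hang level from a single clip, so find its balance point: gently slide it along the knife edge of the balancing stand, without lifting it off, until it stays level by itself with your hand off it. Then set the orange hanging clip astride the rail, fully down and right over the edge (the yellow line on the stand's foot shows where), and leave the rail balanced with the clip on it. Leave the other things on the desk where they are.

Things in the scene. Friction and masses are not known exactly. Their poses are not given: they have to be found in the camera images.
- rail: Sign rail, 0.40 to 0.49 kg: aluminium channel, open side down, 300 mm long (its x), 34 mm wide (y). Top web 3 mm thick, side flanges reach 28 mm below it, 26 mm clear between their feet. Origin: mid-length, centre of the web's underside, the face that lies on the knife edge; z up. It starts with the edge too near the lamp end, so the battery end hangs down. Grip it across its width.
- rail_top (a point): Centre of the rail's top face, 3 mm above its origin. The balance point is hidden and differs each time: on the centre line, at most 20 mm towards the battery end or 8 mm towards the lamp end from here. Within 1.5 mm of the edge the rail stands level; beyond, it floats aslant, about 3 degrees more per mm, until it drops on a stop at 8 degrees; past the edge it tips the other way.
- battery_face (a point): Middle of the outer end face of the black battery housing at the rail's -x end, 150 mm from the rail's origin. The housing is 40 mm long, 38 mm wide and 46 mm high, its top 4 mm above and its bottom 42 mm below the web's underside.
- lamp_face (a point): Middle of the outer end face of the white lamp housing (amber lens) at the rail's +x end, 150 mm from the rail's origin. The housing is 40 mm long, 38 mm wide and 40 mm high, its top 4 mm above and its bottom 36 mm below the web's underside.
- stand: Steel balancing stand, fixed. Origin on the desk below the middle of the edge; x along the rail, same sense. Foot 180 x 44 mm, cross foot 50 x 100 mm, both 10 mm high, yellow line under the edge. 65 mm either side of the edge a damper pin in a 16 mm barrel bears up under the web with 0.25 N: rocking dies in a second, and stops at 8 degrees of tilt. All of it stands inside the rail's channel.
- edge (a point): Middle of the stand's knife edge, 85 mm above the desk; x along the rail, y along the edge, z up. The edge is 18 mm long in y and blunt: a level land 3 mm wide in x.
- clip: Orange hanging clip, 22 g, standing on its legs: a saddle 18 mm long (x), 47 mm wide (y), top plate 4 mm thick, two legs 17 mm long and 39 mm apart inside (2.5 mm to spare on each side of the rail). Origin: centre of the underside of its top plate, which comes to lie on the rail's top; z up. Seated, its x lies along the rail's x, either way round.
- clip_eye (a point): Middle of the clip's eye, where to grip it, 19 mm above the clip's origin: an upright frame 12 mm thick (clip x), 28 mm wide (clip y), from 4 to 34 mm above the clip's origin.
- mouse: dark grey computer mouse, 104 x 58 x 38 mm, a bystander
- stapler: dark grey stapler, 34 x 145 x 47 mm, a bystander
- calculator: dark pocket calculator, 118 x 68 x 13 mm, a bystander
- eraser: blue and white eraser, 22 x 52 x 13 mm, a bystander

How it is judged:
By the outcome, as a careful person would: the job done as asked, in the order asked, and still so for the second after the job is handed in, with the robot touching nothing.
It also fails if it takes over 72 s, if anything falls off the work surface, if the arm or the gripper's body presses on something with over 40 N, if the wrist force passes 120 N, or if a joint passes its speed limit or range.

## Working session

There is one attempt and no reset: what is moved stays moved. The work goes in short steps, Python scripts to look and compute and a tool call to move; the robot and the scene stay as the last step left them, time stands still between calls to the robot, and variables do not carry over. Pictures are saved under pics/ and viewed, at most 10 in all, crops included, and the job is handed in when it is done.

Besides the shell and the picture viewer there is one more tool, called after "Emit:" as name(argument=value, ...) on one line, values as JSON. arm_command: Moves the arm, as the interface text tells. Its arguments: {"type":"object","properties":{"series":{"type":"array"},"grip_force":{"type":"number"}},"required":["series"]}

```bash
ls; mkdir -p pics; python3 - <<'E'
from rig import *
import cv2,numpy as np
s=state();print(s['time'],s['position'],s['tcp_rot'],s['grip_width'],s['contact_force'])
for n in ("scene","top"):
    m=camera_model(n);print(n,np.round(m['mtx'],1).tolist(),np.round(m['distortion'],3),np.round(m['extrinsics'],3).tolist())
    cv2.imwrite(f"pics/{n}0.png",grab_frame(n)[:,:,::-1])
E
```

```text
pics
0.0 [ 0.13427546 -0.58423311  0.23824851] [-3.11975960e+00 -3.53709601e-01  7.16229916e-05] 0.0854587120198829 [ 0.05216401 -0.64125298 -0.37134303]
scene [[406.7, 0.0, 320.3], [0.0, 406.7, 205.8], [0.0, 0.0, 1.0]] [-0.096  0.     0.     0.     0.   ] [[-0.64, -0.768, -0.008, 0.201], [-0.442, 0.377, -0.814, 0.277], [0.628, -0.518, -0.581, 1.215], [0.0, 0.0, 0.0, 1.0]]
top [[433.1, 0.0, 320.7], [0.0, 433.1, 196.1], [0.0, 0.0, 1.0]] [-0.033  0.     0.     0.     0.   ] [[0.369, -0.929, -0.006, -0.209], [-0.904, -0.358, -0.235, 0.366], [0.216, 0.092, -0.972, 1.494], [0.0, 0.0, 0.0, 1.0]]
```

View pics/scene0.png

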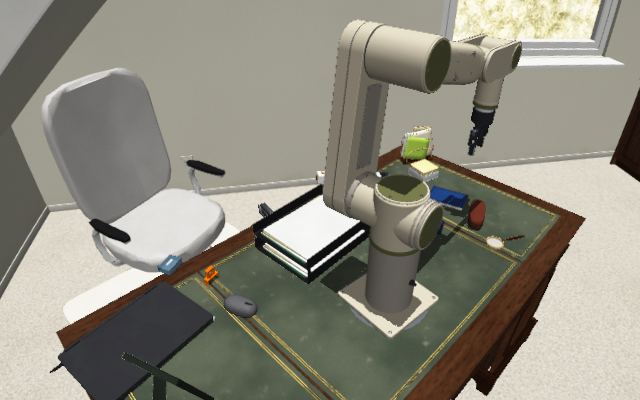

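View pics/top0.png

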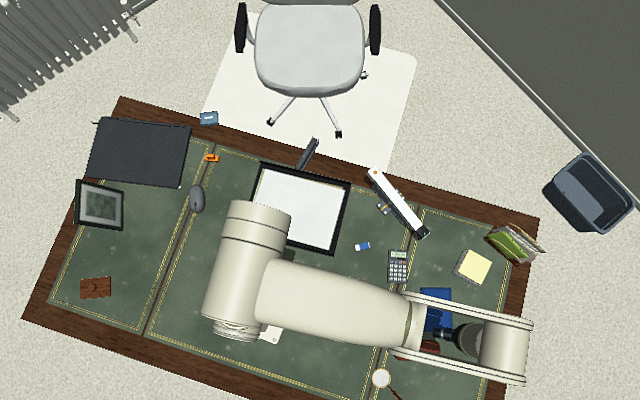

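The scene view shows the orange clip at (210,273) and the mouse at (240,306). The arm hides the rail there. In the top view the rail runs from the lamp at (375,175) to the battery at (422,232), and the clip is at (211,157).

```bash
cat > h.py <<'E'
from rig import *
import cv2,numpy as np
from scipy.spatial.transform import Rotation as R
def ray(m,px):
    u=cv2.undistortPoints(np.array([[px]],float),np.array(m['mtx']),np.array(m['distortion']))[0,0]
    E=np.array(m['extrinsics']);d=E[:3,:3].T@np.array([u[0],u[1],1]);return -E[:3,:3].T@E[:3,3],d/np.linalg.norm(d)
def plane(m,px,z):
    o,d=ray(m,px);return o+d*(z-o[2])/d[2]
def tri(obs): # [(model,px)]
    A=np.zeros((3,3));b=np.zeros(3);rs=[ray(m,p) for m,p in obs]
    for o,d in rs:
        P=np.eye(3)-np.outer(d,d);A+=P;b+=P@o
    x=np.linalg.solve(A,b);return x,[np.linalg.norm((np.eye(3)-np.outer(d,d))@(x-o)) for o,d in rs]
def proj(m,X):
    E=np.array(m['extrinsics']);p,_=cv2.projectPoints(np.array([X],float),cv2.Rodrigues(E[:3,:3])[0],E[:3,3],np.array(m['mtx']),np.array(m['distortion']));return p[0,0]
def save(name,img,crop=None,k=1):
    if crop: img=img[crop[1]:crop[3],crop[0]:crop[2]]
    cv2.imwrite(f"pics/{name}.png",cv2.resize(img[:,:,::-1],None,fx=k,fy=k,interpolation=cv2.INTER_CUBIC))
E
python3 - <<'E'
from h import *
m=camera_model("top");ms=camera_model("scene")
print("clip",tri([(m,(211,157)),(ms,(210,273))]))
for n,p,z in [("lamp",(372,173),.085),("bat",(425,235),.085),("mouse",(196,200),.02),("eraser",(362,246),.01),("stap",(308,153),.04),("calc",(398,266),.01)]: print(n,plane(m,p,z).round(3))
g=grab_frame("top");a=g[150:250,345:445];w=grab_frame("wrist")
o=np.vstack([cv2.resize(a,(500,500),interpolation=cv2.INTER_CUBIC)])
c=cv2.resize(g[130:180,186:236],(300,300),interpolation=cv2.INTER_CUBIC)
c=np.vstack([c,np.zeros((200,300,3),np.uint8)]);c[300:488]=cv2.resize(w,(300,188))
save("t1",np.hstack([o,c]))
cw=camera_model("wrist");s=state();E=np.array(cw['extrinsics']);Rt=R.from_rotvec(s['tcp_rot']).as_matrix()
print(cw['mtx'],cw['distortion']);C=-E[:3,:3].T@E[:3,3];print("cam in tool",Rt.T@(C-s['position']),(Rt.T@E[:3,:3].T).round(3),Rt.round(3))
E
```

```text
clip (array([0.40865788, 0.37085163, 0.03077107]), [np.float64(0.00010858678170825362), np.float64(0.00010858678170815607)])
lamp [ 0.551 -0.2    0.085]
bat [ 0.412 -0.441  0.085]
mouse [0.243 0.356 0.02 ]
eraser [ 0.309 -0.259  0.01 ]
stap [0.551 0.043 0.04 ]
calc [ 0.29 -0.4   0.01]
[[305.5194658    0.         317.60724478]
 [  0.         305.5194658  201.02592004]
 [  0.           0.           1.        ]] [-0.05997645  0.          0.          0.          0.        ]
cam in tool [ 0.0663641  -0.00075172 -0.13470352] [[ 0.001 -0.964 -0.265]
 [ 1.     0.     0.001]
 [-0.001 -0.265  0.964]] [[ 0.975  0.224 -0.   ]
 [ 0.224 -0.975  0.001]
 [ 0.    -0.001 -1.   ]]
```

View pics/t1.png

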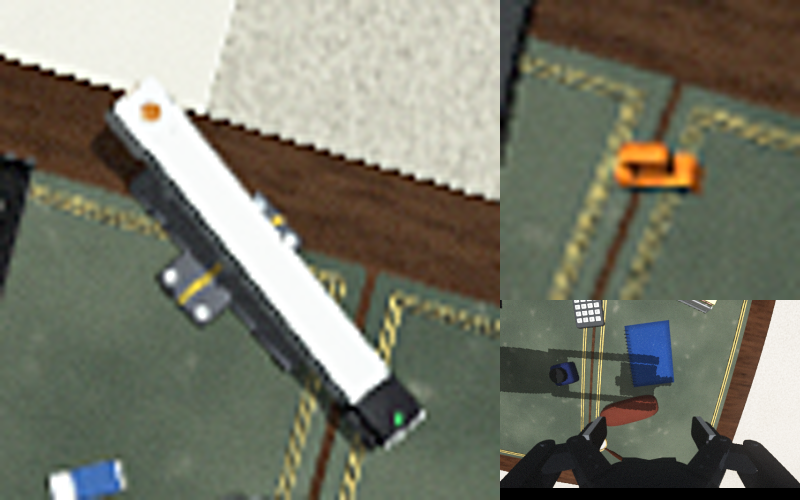

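The crop shows the rail with its white lamp end (amber dot) at upper left and its battery (green LED) at lower right. The stand's cross foot and yellow line show on both sides, and the clip stands alone. I'm moving the wrist camera over the rail.

Emit:
arm_command(series=[{"dp": [3,-1.5,-2.5],"twist": -1,"gripper": 1},{"dp": [16.7,-8.1,-2.5],"twist": -7.8,"gripper": 1},{"dp": [16.7,-8.1,-2.5],"twist": -7.8,"gripper": 1},{"dp": [16.7,-8.1,-2.5],"twist": -7.8,"gripper": 1},{"dp": [16.7,-8.1,-2.5],"twist": -7.8,"gripper": 1},{"dp": [16.7,-8.1,-2.5],"twist": -7.8,"gripper": 1},{"dp": [16.7,-8.1,-2.5],"twist": -7.8,"gripper": 1},{"dp": [16.7,-8.1,-2.5],"twist": -7.8,"gripper": 1},{"dp": [16.7,-8.1,-2.5],"twist": -7.8,"gripper": 1},{"dp": [16.7,-8.1,-2.5],"twist": -7.8,"gripper": 1},{"dp": [16.7,-8.1,-2.5],"twist": -7.8,"gripper": 1},{"dp": [16.7,-8.1,-2.5],"twist": -7.8,"gripper": 1}])

```text
time: 1.2
position: [0.4993, -0.2901, 0.3022]
tcp_rot: [-2.721, -1.569, -0.003]
contact_force: [0.2, -0.3, 0.0]
grip_width: 0.0857
grip_force: 0.0
```

Emit:
arm_command(series=[{"dp": [0,0,0],"twist": 0,"gripper": 1},{"dp": [0,0,0],"twist": 0,"gripper": 1},{"dp": [0,0,0],"twist": 0,"gripper": 1}])

```text
time: 1.45
position: [0.4954, -0.2943, 0.3014]
tcp_rot: [-2.724, -1.564, 0.001]
contact_force: [-0.9, -0.0, 0.2]
grip_width: 0.0854
grip_force: 0.0
```

```bash
python3 - <<'E'
from h import *
import pickle
s=state();m=camera_model("wrist");g=grab_frame("wrist");pickle.dump((s,m,g),open("v1.pkl","wb"))
print(s['time'],s['position'],s['joint_positions'],R.from_rotvec(s['tcp_rot']).as_matrix().round(3).tolist())
save("w1",g)
E
```

```text
1.45 [ 0.49535098 -0.2943058   0.30140885] [-6.24765774e-01  4.90315908e-02  1.46220105e+00 -4.97157476e-04
  1.63107470e+00 -9.65532140e-02] [[0.504, 0.864, -0.001], [0.864, -0.504, 0.0], [-0.0, -0.001, -1.0]]
```

View pics/w1.png

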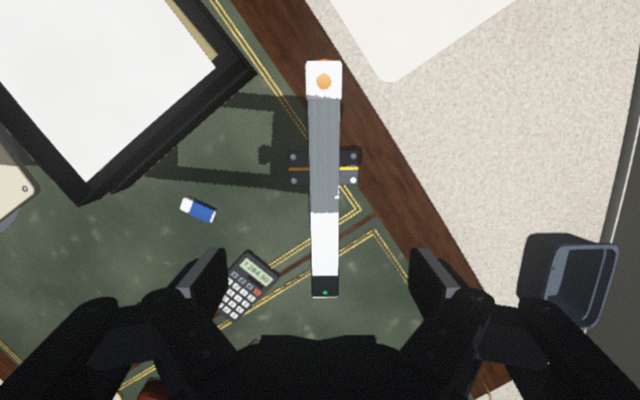

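The wrist view shows the rail along the image column near 324: lamp end at row 60 (lens at 323,81), battery end at row 298 (LED near 324,292). The yellow line crosses at row 168, with parts left and right of the rail. I'll take a second view shifted along tool y.

Emit:
arm_command(series=[{"dp": [0,1.5,0],"twist": 0,"gripper": 1},{"dp": [0,3,0],"twist": 0,"gripper": 1},{"dp": [0,3,0],"twist": 0,"gripper": 1},{"dp": [0,3,0],"twist": 0,"gripper": 1},{"dp": [0,3,0],"twist": 0,"gripper": 1}])

```text
time: 1.92
position: [0.5597, -0.3326, 0.3013]
tcp_rot: [-2.725, -1.562, 0.001]
contact_force: [-0.2, 0.3, 0.2]
grip_width: 0.0855
grip_force: 0.0
```

```bash
cat >> h.py <<'E'
import pickle
def blob(g,lo,hi,roi,mina=2):
    x0,y0,x1,y1=roi;hsv=cv2.cvtColor(g,cv2.COLOR_RGB2HSV)[y0:y1,x0:x1]
    k=cv2.inRange(hsv,np.array(lo),np.array(hi));n,_,st,c=cv2.connectedComponentsWithStats(k)
    return [(c[i]+[x0,y0],int(st[i,4]),st[i,:4]+[x0,y0,0,0]) for i in range(1,n) if st[i,4]>=mina]
def near(bl,p): return min(bl,key=lambda b:np.hypot(*(b[0]-p)))
def view(f):
    s=state();m=camera_model("wrist");g=grab_frame("wrist");pickle.dump((s,m,g),open(f+".pkl","wb"));return s,m,g
E
python3 - <<'E'
from h import *
s,m,g=view("v2");print(s['position'])
s1,m1,g1=pickle.load(open("v1.pkl","rb"))
for mm,gg in((m1,g1),(m,g)):
    roi=(180,30,400,320)
    print("amber",[(b[0].round(1),b[1]) for b in blob(gg,(8,80,120),(20,255,255),roi,5)][:6])
    print("green",[(b[0].round(1),b[1]) for b in blob(gg,(45,120,80),(80,255,255),roi,2)][:6])
    print("yellow",[(b[0].round(1),b[1],b[2]) for b in blob(gg,(20,130,110),(32,255,255),(200,140,400,190),6)][:9])
save("w2",np.hstack([g1[40:310,260:390],g[40:310,200:330]]),None,2.2)
E
```

```text
[ 0.55967216 -0.33263725  0.30129481]
amber [(array([323.1,  59.3]), 23), (array([323.4,  81.3]), 161)]
green [(array([324.8, 292.2]), 19)]
yellow [(array([348.8, 168. ]), 58, array([339, 167,  20,   3])), (array([298.7, 168.5]), 39, array([289, 168,  20,   2]))]
amber [(array([253.,  59.]), 17), (array([250.6,  81.2]), 163), (array([286.5, 167.6]), 10), (array([301.2, 167.4]), 5)]
green [(array([270.7, 291.9]), 21)]
yellow [(array([239. , 168.5]), 19, array([235, 167,   9,   4])), (array([291.3, 167.5]), 48, array([278, 167,  27,   2]))]
```

View pics/w2.png

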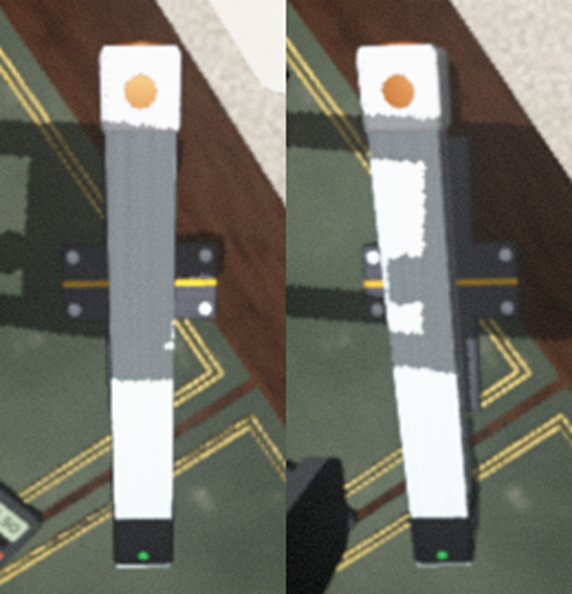

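Both views show the same rail: lens, LED and yellow line match. Next I triangulate.

```bash
python3 - <<'E'
from h import *
s1,m1,g1=pickle.load(open("v1.pkl","rb"));s2,m2,g2=pickle.load(open("v2.pkl","rb"))
L=tri([(m1,(323.4,81.3)),(m2,(250.6,81.2))]);B=tri([(m1,(324.8,292.2)),(m2,(270.7,291.9))])
print("lens",L);print("led",B)
# line: two points on plane z=.01, ends of foot
ya=[plane(m1,p,.010) for p in((289,168.5),(359,167.7))];yb=[plane(m2,p,.010) for p in((235,168.5),(305,167.5))]
print("yellow",np.round(ya,4),np.round(yb,4))
d=L[0]-B[0];u=d/np.linalg.norm(d);print("len",np.linalg.norm(d),"tilt",np.degrees(np.arcsin(u[2])),"yaw",np.degrees(np.arctan2(u[1],u[0])))
for mm,g,c1,c2 in((m1,g1,330,326),(m2,g2,262,274)):
    a=g[40:110,c1-3:c1+4].astype(float).mean((1,2));b=g[270:305,c2-3:c2+4].astype(float).mean((1,2))
    print(a[10:26].round(),a[50:66].round());print(b.round())
print("yaw foot", np.degrees(np.arctan2(*(ya[1]-ya[0])[[1,0]]))+90)
E
```

```text
lens (array([ 0.55139343, -0.20780543,  0.10379487]), [np.float64(5.9623311315632054e-05), np.float64(5.9623311315523506e-05)])
led (array([ 0.41985404, -0.44135107,  0.06645753]), [np.float64(9.00081008227726e-05), np.float64(9.000810082275501e-05)])
yellow [[ 0.4581 -0.276   0.01  ]
 [ 0.5438 -0.3246  0.01  ]] [[ 0.4565 -0.2754  0.01  ]
 [ 0.5426 -0.3243  0.01  ]]
len 0.27062936321458236 tilt 7.930096948870023 yaw 60.61058068341059
[ 65.  65.  66.  65.  67.  66.  66.  66.  72.  90. 158. 240. 252. 251.
 251. 251.] [251. 251. 251. 251. 251. 251. 243. 219. 181. 150. 143. 145. 145. 147.
 145. 147.]
[249. 248. 248. 250. 248. 190.  84.  48.  50.  48.  50.  48.  50.  49.
  49.  48.  47.  48.  45.  46.  53.  74.  86.  83.  58.  52. 109. 169.
 128.  98. 100. 100.  98.  99. 100.]
[ 61.  60.  60.  61.  61.  63.  62.  62.  61. 102. 201. 251. 252. 251.
 251. 251.] [251. 251. 247. 228. 190. 169. 166. 163. 155. 147. 145. 146. 146. 147.
 146. 146.]
[247. 248. 248. 248. 225. 131.  57.  46.  47.  48.  48.  48.  46.  45.
  47.  44.  45.  46.  44.  45.  50.  64.  65.  60.  52.  85. 127. 114.
 102. 102. 103. 101. 101. 101.  98.]
yaw foot 60.449327886134895
```

Checks: both ends triangulate cleanly, tilt is 7.9° (on the stop), yaw is about 60.5° and the lens-to-LED length is 271 mm. The edge is at about (0.500, -0.300), roughly 23 mm toward the lamp from mid-rail. I'm descending to grip about 12 mm on the battery side of the edge.

Emit:
arm_command(series=[{"dp": [-0.3,-1.5,0],"twist": -0.1,"gripper": 1},{"dp": [-0.55,-2.73,0.8],"twist": -0.13,"gripper": 1},{"dp": [-0.55,-2.73,2],"twist": -0.13,"gripper": 1},{"dp": [-0.55,-2.73,3.5],"twist": -0.13,"gripper": 1},{"dp": [-0.55,-2.73,5],"twist": -0.13,"gripper": 1},{"dp": [-0.55,-2.73,6.3],"twist": -0.13,"gripper": 1},{"dp": [-0.55,-2.73,7.5],"twist": -0.13,"gripper": 1},{"dp": [-0.55,-2.73,8.5],"twist": -0.13,"gripper": 0.9},{"dp": [-0.55,-2.73,9.2],"twist": -0.13,"gripper": 0.8},{"dp": [-0.55,-2.73,9.57],"twist": -0.13,"gripper": 0.7},{"dp": [-0.55,-2.73,9.57],"twist": -0.13,"gripper": 0.65},{"dp": [-0.55,-2.73,9.57],"twist": -0.13,"gripper": 0.6}])

```text
time: 2.97
position: [0.4949, -0.3096, 0.0641]
tcp_rot: [2.712, 1.582, 0.001]
contact_force: [-0.5, 0.9, 0.4]
grip_width: 0.0514
grip_force: 0.0
```

```bash
python3 - <<'E'
from h import *
s,m,g=view("v3");print(s['time'],s['position'],s['grip_width'],s['contact_force'])
roi=(180,0,450,390)
print("amber",[(b[0].round(1),b[1]) for b in blob(g,(8,80,120),(20,255,255),roi,5)][:6])
print("green",[(b[0].round(1),b[1]) for b in blob(g,(45,120,80),(80,255,255),roi,2)][:6])
save("w3",g)
E
```

```text
2.9667 [ 0.49490756 -0.30959158  0.06409863] 0.05139271086876347 [-0.45693805  0.89714709  0.4441906 ]
amber [(array([370. , 207.5]), 6), (array([391.1, 206.6]), 8)]
green []
```

View pics/w3.png

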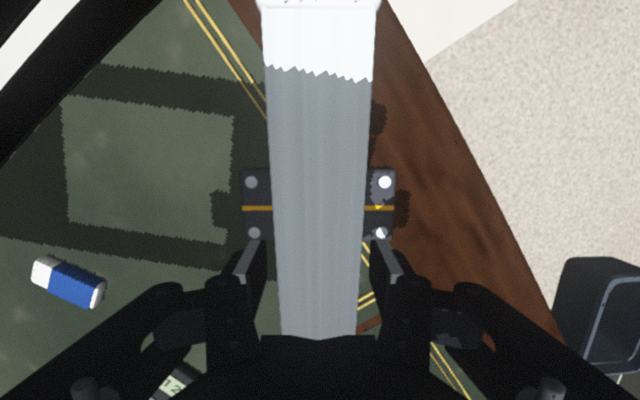

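The rail sits between the fingers, 1 mm off centre (fingers at 265 and 371, rail at 277–364), and the yellow line is at row 208. I'm closing gently.

Emit:
arm_command(series=[{"dp": [0,0.04,0],"twist": 0,"gripper": 0.5},{"dp": [0,0.04,0],"twist": 0,"gripper": 0.43},{"dp": [0,0.04,0],"twist": 0,"gripper": 0.38},{"dp": [0,0.04,0],"twist": 0,"gripper": 0.3},{"dp": [0,0.04,0],"twist": 0,"gripper": 0.3},{"dp": [0,0.04,0],"twist": 0,"gripper": 0.3}], grip_force=20)

```text
time: 3.52
position: [0.4965, -0.3105, 0.0643]
tcp_rot: [2.712, 1.582, 0.001]
contact_force: [-2.0, 1.4, 7.3]
grip_width: 0.0339
grip_force: 23.5
```

```bash
python3 - <<'E'
from h import *
s=state();print(s['contact_force'],s['ft_torque'],s['grip_force'],s['position'],s['grip_width'])
E
```

```text
[-2.0075063   1.44704081  7.32452122] [ 0.07832627  0.39525386 -0.03403498] 23.48693593405187 [ 0.49649729 -0.31045792  0.06427473] 0.033946024737040364
```

Emit:
arm_command(series=[{"dp": [0.03,0,-0.012],"twist": 0,"gripper": 0.3},{"dp": [0.1,0,-0.022],"twist": 0,"gripper": 0.3},{"dp": [0.2,0,-0.036],"twist": 0,"gripper": 0.3},{"dp": [0.2,0,-0.036],"twist": 0,"gripper": 0.3}])

```text
time: 3.85
position: [0.4988, -0.3067, 0.065]
tcp_rot: [2.711, 1.581, -0.0]
contact_force: [-3.3, -3.5, 5.6]
grip_width: 0.0339
grip_force: 23.1
```

Emit:
arm_command(series=[{"dp": [0.03,0,-0.02],"twist": 0,"gripper": 0.3},{"dp": [0.1,0,-0.03],"twist": 0,"gripper": 0.3},{"dp": [0.2,0,-0.045],"twist": 0,"gripper": 0.3},{"dp": [0.3,0,-0.06],"twist": 0,"gripper": 0.3},{"dp": [0.4,0,-0.075],"twist": 0,"gripper": 0.3},{"dp": [0.5,0,-0.09],"twist": 0,"gripper": 0.3},{"dp": [0.55,0,-0.097],"twist": 0,"gripper": 0.3},{"dp": [0.55,0,-0.097],"twist": 0,"gripper": 0.3}])

```text
time: 4.52
position: [0.5053, -0.2943, 0.0668]
tcp_rot: [2.712, 1.582, -0.0]
contact_force: [-1.6, -4.3, 4.4]
grip_width: 0.0338
grip_force: 23.0
```

Emit:
arm_command(series=[{"dp": [0,0,0],"twist": 0,"gripper": 0.4},{"dp": [0,0,0],"twist": 0,"gripper": 0.5},{"dp": [0,0,0],"twist": 0,"gripper": 0.6},{"dp": [0,0,0],"twist": 0,"gripper": 0.8},{"dp": [0,0,-1],"twist": 0,"gripper": 0.8},{"dp": [0,0,-2.5],"twist": 0,"gripper": 0.8},{"dp": [0,0,-4],"twist": 0,"gripper": 0.8},{"dp": [0,0,-5.5],"twist": 0,"gripper": 0.8},{"dp": [0,0,-7],"twist": 0,"gripper": 0.8},{"dp": [0,0,-8.5],"twist": 0,"gripper": 0.8},{"dp": [0,0,-9.4],"twist": 0,"gripper": 0.8},{"dp": [0,0,-9.4],"twist": 0,"gripper": 0.8}])

```text
time: 5.52
position: [0.507, -0.2945, 0.3083]
tcp_rot: [2.705, 1.579, 0.007]
contact_force: [0.5, -0.4, 0.7]
grip_width: 0.0686
grip_force: 0.0
```

Emit:
arm_command(series=[{"dp": [0,0,0],"twist": 0,"gripper": 0.8},{"dp": [0,0,0],"twist": 0,"gripper": 0.8},{"dp": [0,0,0],"twist": 0,"gripper": 0.8}])

```text
time: 5.77
position: [0.5043, -0.2928, 0.2986]
tcp_rot: [-2.711, -1.582, 0.002]
contact_force: [0.9, -0.4, 0.2]
grip_width: 0.0682
grip_force: 0.0
```

```bash
cat >> h.py <<'E'
from scipy.optimize import least_squares
ED=np.array([.4998,-.2998]) # edge xy (rail axis side)
LEN=.27063
def look(f):
    """tilt and rail slide from lens+LED in one view: pivot height z=.0905 top line over the edge, yaw fixed line"""
    s,m,g=view(f);roi=(240,20,400,330)
    a=max(blob(g,(5,80,100),(20,255,255),roi,20),key=lambda b:b[1])[0]
    l=max(blob(g,(45,120,80),(80,255,255),roi,2),key=lambda b:b[1])[0]
    y=[b for b in blob(g,(20,130,110),(32,255,255),(200,130,420,230),6)]
    def pts(q):
        s0,t,v,yaw=q;d=np.array([np.cos(yaw),np.sin(yaw)]);n=np.array([-d[1],d[0]])
        # lens/LED lie at height h above underside; pivot at underside z=.085
        o=np.r_[ED+n*v,.085];X=np.r_[d*np.cos(t),np.sin(t)];Z=np.r_[-d*np.sin(t),np.cos(t)]
        return o+X*(s0)+Z*.004,o+X*(s0-LEN)+Z*.004
    r=least_squares(lambda q:np.r_[proj(m,pts(q)[0])-a,proj(m,pts(q)[1])-l],[.12,.0,0,np.radians(60.5)],x_scale=[.01,.05,.002,.02])
    print("t",s['time'],"pos",s['position'].round(4),"lens",a.round(1),"led",l.round(1),"edge->lens mm %.1f tilt %.2f lat %.1f yaw %.2f"%(r.x[0]*1e3,np.degrees(r.x[1]),r.x[2]*1e3,np.degrees(r.x[3])),"cost",r.cost)
    for b in y: print("yellow",b[0].round(1),b[1],plane(m,b[0],.01).round(4))
E
python3 - <<'E'
import h
# check on v1
import pickle
v=pickle.load(open("v1.pkl","rb"));real=h.view;h.view=lambda f:v;h.look("x");h.view=real
h.look("v4")
E
```

```text
t 1.45 pos [ 0.4954 -0.2943  0.3014] lens [323.4  81.3] led [324.8 292.2] edge->lens mm 107.2 tilt 7.95 lat 0.2 yaw 60.63 cost 2.5243548967072378e-27
yellow [348.8 168. ] 58 [ 0.5312 -0.3178  0.01  ]
yellow [298.7 168.5] 39 [ 0.47  -0.283  0.01 ]
t 5.7667 pos [ 0.5043 -0.2928  0.2986] lens [319.8  68. ] led [319.3 286.8] edge->lens mm 125.4 tilt 7.76 lat -1.0 yaw 60.55 cost 1.2116903504194741e-25
yellow [293.7 172.9] 46 [ 0.4692 -0.2827  0.01  ]
yellow [344.8 173. ] 58 [ 0.5317 -0.318   0.01  ]
```

The rail is still on the stop (tilt 7.8°), with the edge now at about +4.6 mm. I'll regrip and slide 8 mm more.

Emit:
arm_command(series=[{"dp": [-0.64,0.02,1],"twist": 0,"gripper": 0.8},{"dp": [-0.64,0.02,2.5],"twist": 0,"gripper": 0.8},{"dp": [-0.64,0.02,4],"twist": 0,"gripper": 0.8},{"dp": [-0.64,0.02,5.5],"twist": 0,"gripper": 0.8},{"dp": [-0.64,0.02,7],"twist": 0,"gripper": 0.8},{"dp": [-0.64,0.02,8.2],"twist": 0,"gripper": 0.7},{"dp": [-0.64,0.02,9],"twist": 0,"gripper": 0.6},{"dp": [-0.64,0.02,9.47],"twist": 0,"gripper": 0.5},{"dp": [-0.64,0.02,9.47],"twist": 0,"gripper": 0.45},{"dp": [-0.64,0.02,9.47],"twist": 0,"gripper": 0.4},{"dp": [-0.64,0.02,9.47],"twist": 0,"gripper": 0.3},{"dp": [-0.64,0.02,9.47],"twist": 0,"gripper": 0.3}])

```text
time: 6.82
position: [0.4982, -0.3081, 0.0656]
tcp_rot: [2.712, 1.582, 0.001]
contact_force: [0.4, -0.8, -4.1]
grip_width: 0.0338
grip_force: 21.8
```

Emit:
arm_command(series=[{"dp": [0,0,0],"twist": 0,"gripper": 0.3},{"dp": [0,0,0],"twist": 0,"gripper": 0.3}])

```text
time: 6.98
position: [0.498, -0.3079, 0.0651]
tcp_rot: [2.712, 1.582, 0.001]
contact_force: [1.0, -1.0, -3.7]
grip_width: 0.0337
grip_force: 21.9
```

Emit:
arm_command(series=[{"dp": [0,0,0.025],"twist": 0,"gripper": 0.3},{"dp": [0.05,0,0.025],"twist": 0,"gripper": 0.3},{"dp": [0.13,0,0.015],"twist": 0,"gripper": 0.3},{"dp": [0.21,0,0.003],"twist": 0,"gripper": 0.3},{"dp": [0.29,0,-0.008],"twist": 0,"gripper": 0.3},{"dp": [0.32,0,-0.013],"twist": 0,"gripper": 0.3},{"dp": [0.32,0,-0.013],"twist": 0,"gripper": 0.3},{"dp": [0.32,0,-0.013],"twist": 0,"gripper": 0.3}])

```text
time: 7.65
position: [0.5018, -0.3006, 0.0648]
tcp_rot: [2.713, 1.583, 0.001]
contact_force: [-0.9, -1.6, 0.6]
grip_width: 0.0339
grip_force: 22.5
```

Emit:
arm_command(series=[{"dp": [0,0,0],"twist": 0,"gripper": 0.35},{"dp": [0,0,0],"twist": 0,"gripper": 0.4},{"dp": [0,0,0],"twist": 0,"gripper": 0.5},{"dp": [0,0,0],"twist": 0,"gripper": 0.6},{"dp": [0,0,0],"twist": 0,"gripper": 0.8},{"dp": [0,0,-1],"twist": 0,"gripper": 0.8},{"dp": [0,0,-2.5],"twist": 0,"gripper": 0.8},{"dp": [0,0,-4],"twist": 0,"gripper": 0.8},{"dp": [0,0,-5.5],"twist": 0,"gripper": 0.8},{"dp": [0,0,-7],"twist": 0,"gripper": 0.8},{"dp": [0,0,-8.5],"twist": 0,"gripper": 0.8},{"dp": [0,0,-9.4],"twist": 0,"gripper": 0.8}])

```text
time: 8.65
position: [0.5022, -0.3011, 0.3046]
tcp_rot: [2.709, 1.581, 0.004]
contact_force: [0.1, -0.6, 0.8]
grip_width: 0.0681
grip_force: 0.0
```

Emit:
arm_command(series=[{"dp": [0,0,0],"twist": 0,"gripper": 0.8},{"dp": [0,0,0],"twist": 0,"gripper": 0.8},{"dp": [0,0,0],"twist": 0,"gripper": 0.8},{"dp": [0,0,0],"twist": 0,"gripper": 0.8},{"dp": [0,0,0],"twist": 0,"gripper": 0.8}])

```text
time: 9.07
position: [0.5007, -0.3001, 0.2973]
tcp_rot: [-2.711, -1.581, 0.002]
contact_force: [0.4, -0.3, 0.4]
grip_width: 0.0685
grip_force: 0.0
```

```bash
python3 -c "
import h;h.look('v5')"
```

```text
t 9.0667 pos [ 0.5007 -0.3001  0.2973] lens [319.2  52.7] led [319.1 285.5] edge->lens mm 133.2 tilt -0.40 lat -1.1 yaw 60.61 cost 3.6350710512584224e-27
yellow [293.2 167.5] 37 [ 0.4692 -0.2829  0.01  ]
yellow [344.7 167.1] 53 [ 0.532  -0.3177  0.01  ]
```

The rail now reads near level (-0.4°). To centre it on the 3 mm land, I'll shift 2.5 mm back and read the tilt, which gives the exact offset.

Emit:
arm_command(series=[{"dp": [0,0.01,1],"twist": 0,"gripper": 0.8},{"dp": [0,0.01,2.5],"twist": 0,"gripper": 0.8},{"dp": [0,0.01,4],"twist": 0,"gripper": 0.8},{"dp": [0,0.01,5.5],"twist": 0,"gripper": 0.8},{"dp": [0,0.01,7],"twist": 0,"gripper": 0.8},{"dp": [0,0.01,8.2],"twist": 0,"gripper": 0.7},{"dp": [0,0.01,9],"twist": 0,"gripper": 0.6},{"dp": [0,0.01,9.4],"twist": 0,"gripper": 0.5},{"dp": [0,0.01,9.4],"twist": 0,"gripper": 0.45},{"dp": [0,0.01,9.4],"twist": 0,"gripper": 0.4},{"dp": [0,0.01,9.4],"twist": 0,"gripper": 0.3},{"dp": [0,0.01,9.4],"twist": 0,"gripper": 0.3}])

```text
time: 10.12
position: [0.5025, -0.3013, 0.0661]
tcp_rot: [2.712, 1.582, 0.001]
contact_force: [0.0, -0.7, -3.0]
grip_width: 0.0335
grip_force: 21.9
```

Emit:
arm_command(series=[{"dp": [0,0,0],"twist": 0,"gripper": 0.3},{"dp": [0,0,0],"twist": 0,"gripper": 0.3}])

```text
time: 10.28
position: [0.5022, -0.3011, 0.0655]
tcp_rot: [2.712, 1.582, 0.001]
contact_force: [-0.1, -0.1, -3.3]
grip_width: 0.0337
grip_force: 21.9
```

Emit:
arm_command(series=[{"dp": [0,0,0.025],"twist": 0,"gripper": 0.3},{"dp": [-0.03,0,0.025],"twist": 0,"gripper": 0.3},{"dp": [-0.06,0,0.025],"twist": 0,"gripper": 0.3},{"dp": [-0.1,0,0.025],"twist": 0,"gripper": 0.3},{"dp": [-0.1,0,0.025],"twist": 0,"gripper": 0.3},{"dp": [-0.1,0,0.025],"twist": 0,"gripper": 0.3}])

```text
time: 10.78
position: [0.5011, -0.303, 0.0646]
tcp_rot: [2.713, 1.583, 0.002]
contact_force: [2.1, 4.7, 5.8]
grip_width: 0.0337
grip_force: 23.0
```

Emit:
arm_command(series=[{"dp": [0,0,0],"twist": 0,"gripper": 0.35},{"dp": [0,0,0],"twist": 0,"gripper": 0.4},{"dp": [0,0,0],"twist": 0,"gripper": 0.5},{"dp": [0,0,0],"twist": 0,"gripper": 0.6},{"dp": [0,0,0],"twist": 0,"gripper": 0.8},{"dp": [0,0,-1],"twist": 0,"gripper": 0.8},{"dp": [0,0,-2.5],"twist": 0,"gripper": 0.8},{"dp": [0,0,-4],"twist": 0,"gripper": 0.8},{"dp": [0,0,-5.5],"twist": 0,"gripper": 0.8},{"dp": [0,0,-7],"twist": 0,"gripper": 0.8},{"dp": [0,0,-8.5],"twist": 0,"gripper": 0.8},{"dp": [0,0,-9.4],"twist": 0,"gripper": 0.8}])

```text
time: 11.78
position: [0.501, -0.3037, 0.3038]
tcp_rot: [2.71, 1.58, 0.003]
contact_force: [0.3, -0.9, 1.4]
grip_width: 0.0683
grip_force: 0.0
```

Emit:
arm_command(series=[{"dp": [0,0,0],"twist": 0,"gripper": 0.8},{"dp": [0,0,0],"twist": 0,"gripper": 0.8},{"dp": [0,0,0],"twist": 0,"gripper": 0.8},{"dp": [0,0,0],"twist": 0,"gripper": 0.8},{"dp": [0,0,0],"twist": 0,"gripper": 0.8}])

```text
time: 12.2
position: [0.4997, -0.3025, 0.2966]
tcp_rot: [-2.711, -1.581, 0.002]
contact_force: [0.6, 0.8, 0.1]
grip_width: 0.0684
grip_force: 0.0
```

```bash
python3 -c "
import h;h.look('v6');h.look('v6b')"
```

```text
t 12.2 pos [ 0.4997 -0.3025  0.2966] lens [319.7  51. ] led [319.3 282.5] edge->lens mm 131.2 tilt 2.44 lat -1.8 yaw 60.56 cost 1.1672617042374267e-25
yellow [293.5 165.5] 40 [ 0.47   -0.2831  0.01  ]
yellow [344.9 165.3] 43 [ 0.5323 -0.3179  0.01  ]
t 12.25 pos [ 0.4998 -0.3025  0.2969] lens [319.5  51. ] led [319.2 282.6] edge->lens mm 131.2 tilt 2.23 lat -1.8 yaw 60.56 cost 4.533741394486199e-26
yellow [293.2 165.5] 41 [ 0.4699 -0.2831  0.01  ]
yellow [344.5 165.2] 42 [ 0.532  -0.3177  0.01  ]
```

Tilt is about 2.4°, so the offset is about 2.3 mm. I'll slide forward by that to centre it.

Emit:
arm_command(series=[{"dp": [0,0,1],"twist": 0,"gripper": 0.8},{"dp": [0,0,2.5],"twist": 0,"gripper": 0.8},{"dp": [0,0,4],"twist": 0,"gripper": 0.8},{"dp": [0,0,5.5],"twist": 0,"gripper": 0.8},{"dp": [0,0,7],"twist": 0,"gripper": 0.8},{"dp": [0,0,8.2],"twist": 0,"gripper": 0.7},{"dp": [0,0,9],"twist": 0,"gripper": 0.6},{"dp": [0,0,9.39],"twist": 0,"gripper": 0.5},{"dp": [0,0,9.39],"twist": 0,"gripper": 0.45},{"dp": [0,0,9.39],"twist": 0,"gripper": 0.4},{"dp": [0,0,9.39],"twist": 0,"gripper": 0.3},{"dp": [0,0,9.39],"twist": 0,"gripper": 0.3}])

```text
time: 13.3
position: [0.5012, -0.3035, 0.0657]
tcp_rot: [2.712, 1.582, 0.001]
contact_force: [0.3, -1.1, -4.7]
grip_width: 0.0335
grip_force: 21.8
```

Emit:
arm_command(series=[{"dp": [0,0,0],"twist": 0,"gripper": 0.3},{"dp": [0,0,0],"twist": 0,"gripper": 0.3}])

```text
time: 13.47
position: [0.5009, -0.3032, 0.065]
tcp_rot: [2.712, 1.582, 0.001]
contact_force: [-0.2, -1.0, -3.8]
grip_width: 0.0337
grip_force: 21.8
```

Emit:
arm_command(series=[{"dp": [0,0,0.02],"twist": 0,"gripper": 0.3},{"dp": [0.03,0,0.02],"twist": 0,"gripper": 0.3},{"dp": [0.06,0,0.02],"twist": 0,"gripper": 0.3},{"dp": [0.1,0,0.015],"twist": 0,"gripper": 0.3},{"dp": [0.1,0,0.015],"twist": 0,"gripper": 0.3},{"dp": [0.1,0,0.015],"twist": 0,"gripper": 0.3}])

```text
time: 13.97
position: [0.5021, -0.3014, 0.0645]
tcp_rot: [2.712, 1.582, 0.0]
contact_force: [-2.5, -3.6, 5.6]
grip_width: 0.0336
grip_force: 22.9
```

Emit:
arm_command(series=[{"dp": [0,0,0],"twist": 0,"gripper": 0.35},{"dp": [0,0,0],"twist": 0,"gripper": 0.4},{"dp": [0,0,0],"twist": 0,"gripper": 0.5},{"dp": [0,0,0],"twist": 0,"gripper": 0.6},{"dp": [0,0,0],"twist": 0,"gripper": 0.8},{"dp": [0,0,-1],"twist": 0,"gripper": 0.8},{"dp": [0,0,-2.5],"twist": 0,"gripper": 0.8},{"dp": [0,0,-4],"twist": 0,"gripper": 0.8},{"dp": [0,0,-5.5],"twist": 0,"gripper": 0.8},{"dp": [0,0,-7],"twist": 0,"gripper": 0.8},{"dp": [0,0,-8.5],"twist": 0,"gripper": 0.8},{"dp": [0,0,-9.4],"twist": 0,"gripper": 0.8}])

```text
time: 14.97
position: [0.5025, -0.3009, 0.3035]
tcp_rot: [2.71, 1.582, 0.004]
contact_force: [0.4, -1.1, 0.1]
grip_width: 0.0684
grip_force: 0.0
```

Emit:
arm_command(series=[{"dp": [0,0,0],"twist": 0,"gripper": 0.8},{"dp": [0,0,0],"twist": 0,"gripper": 0.8},{"dp": [0,0,0],"twist": 0,"gripper": 0.8},{"dp": [0,0,0],"twist": 0,"gripper": 0.8},{"dp": [0,0,0],"twist": 0,"gripper": 0.8}])

```text
time: 15.38
position: [0.501, -0.3001, 0.2965]
tcp_rot: [-2.711, -1.582, 0.002]
contact_force: [0.5, 0.0, -0.0]
grip_width: 0.0683
grip_force: 0.0
```

```bash
python3 -c "
import h;h.look('v7');h.look('v7b');s=h.state();print(s['joint_positions'].round(3) if hasattr(s['joint_positions'],'round') else s['joint_positions'],h.R.from_rotvec(s['tcp_rot']).as_matrix().round(4).tolist())"
```

```text
t 15.3833 pos [ 0.501  -0.3001  0.2965] lens [319.6  52.6] led [319.5 285.9] edge->lens mm 133.2 tilt -0.43 lat -1.8 yaw 60.62 cost 1.9790942390184744e-26
yellow [293.5 167.5] 40 [ 0.4699 -0.2832  0.01  ]
yellow [345.2 167.1] 54 [ 0.5328 -0.318   0.01  ]
t 15.4333 pos [ 0.5011 -0.3003  0.2968] lens [319.3  52.6] led [319.3 285.6] edge->lens mm 133.1 tilt -0.25 lat -1.7 yaw 60.63 cost 1.7165613297609217e-27
yellow [293.8 167.5] 37 [ 0.4705 -0.2836  0.01  ]
yellow [344.2 167.1] 50 [ 0.5318 -0.3175  0.01  ]
[-0.628  0.073  1.445  0.     1.626 -0.113] [[0.4922, 0.8705, -0.002], [0.8705, -0.4922, 0.0015], [0.0003, -0.0025, -1.0]]
```

The rail is level and centred within about half a millimetre. Now for the clip, in two hops.

Emit:
arm_command(series=[{"dp": [0.8,-0.6,0],"twist": 0.3,"gripper": 0.8},{"dp": [11,-8,0],"twist": 3.2,"gripper": 0.8},{"dp": [11,-8,0],"twist": 3.2,"gripper": 0.8},{"dp": [11,-8,0],"twist": 3.2,"gripper": 0.8},{"dp": [11,-8,0],"twist": 3.2,"gripper": 0.8},{"dp": [11,-8,0],"twist": 3.2,"gripper": 0.8},{"dp": [11,-8,0],"twist": 3.2,"gripper": 0.8},{"dp": [11,-8,0],"twist": 3.2,"gripper": 0.8},{"dp": [11,-8,0],"twist": 3.2,"gripper": 0.8},{"dp": [11,-8,0],"twist": 3.2,"gripper": 0.8},{"dp": [11,-8,0],"twist": 3.2,"gripper": 0.8}])

```text
time: 16.4
position: [0.4625, 0.0383, 0.2984]
tcp_rot: [-2.938, -1.113, 0.001]
contact_force: [0.1, -0.5, 0.5]
grip_width: 0.068
grip_force: 0.0
```

```bash
cat >> h.py <<'E'
def delta(P,yaw):
    s=state();M=R.from_rotvec(s['tcp_rot']).as_matrix();y=np.degrees(np.arctan2(M[1,0],M[0,0]))
    print("t",s['time'],s['position'].round(4),"yaw",y.round(2),"dp",(M.T@(np.array(P)-s['position'])/.025).round(2),"twist",round(-((yaw-y+180)%360-180)/6,2),"j",np.round(s['joint_positions'],2))
E
python3 -c "
import h;h.delta((.424,.377,.20),22)"
```

```text
t 16.4 [0.4625 0.0383 0.2984] yaw 41.5 dp [  7.82 -11.17   3.93] twist 3.25 j [-0.03 -0.26  1.76 -0.    1.65  0.82]
```

Emit:
arm_command(series=[{"dp": [7.82,-11.17,1],"twist": 3.25,"gripper": 0.8},{"dp": [7.82,-11.17,3.93],"twist": 3.25,"gripper": 0.8},{"dp": [7.82,-11.17,3.93],"twist": 3.25,"gripper": 0.8},{"dp": [7.82,-11.17,3.93],"twist": 3.25,"gripper": 0.8},{"dp": [7.82,-11.17,3.93],"twist": 3.25,"gripper": 0.8},{"dp": [7.82,-11.17,3.93],"twist": 3.25,"gripper": 0.8},{"dp": [7.82,-11.17,3.93],"twist": 3.25,"gripper": 0.8},{"dp": [7.82,-11.17,3.93],"twist": 3.25,"gripper": 0.8},{"dp": [7.82,-11.17,3.93],"twist": 3.25,"gripper": 0.8},{"dp": [7.82,-11.17,3.93],"twist": 3.25,"gripper": 0.8},{"dp": [7.82,-11.17,3.93],"twist": 3.25,"gripper": 0.8},{"dp": [7.82,-11.17,3.93],"twist": 3.25,"gripper": 0.8}])

```text
time: 17.4
position: [0.426, 0.3747, 0.1999]
tcp_rot: [3.084, 0.593, -0.001]
contact_force: [0.2, -0.0, -0.5]
grip_width: 0.0683
grip_force: 0.0
```

Emit:
arm_command(series=[{"dp": [0,0,0],"twist": 0,"gripper": 0.8},{"dp": [0,0,0],"twist": 0,"gripper": 0.8}])

```text
time: 17.57
position: [0.4265, 0.3746, 0.2013]
tcp_rot: [-3.085, -0.591, -0.002]
contact_force: [-0.1, 0.2, 0.7]
grip_width: 0.0683
grip_force: 0.0
```

```bash
python3 - <<'E'
from h import *
delta((.424,.377,.20),22)
s,m,g=view("c1")
k=blob(g,(3,130,70),(18,255,255),(120,0,520,330),30)
for b in k: print(b[0].round(1),b[1],b[2],plane(m,b[0],.035).round(4))
x=[int(v) for v in max(k,key=lambda b:b[1])[0]]
save("c1",g,(max(x[0]-90,0),max(x[1]-70,0),x[0]+90,x[1]+70),4)
E
```

```text
t 17.5667 [0.4265 0.3746 0.2013] yaw 21.69 dp [-0.06 -0.12  0.05] twist -0.05 j [ 0.63  0.06  1.63 -0.    1.45  1.82]
[149.5  34.5] 2252 [120   0  92  63] [0.5016 0.5717 0.035 ]
[202.5  58.9] 340 [179  46  46  23] [0.4985 0.5186 0.035 ]
[229.8  71.7] 39 [221  68  17   9] [0.4968 0.4912 0.035 ]
[266.4  83.9] 37 [261  78  13  12] [0.4989 0.4557 0.035 ]
[406.7 138.8] 8272 [231  81 289 119] [0.5018 0.3119 0.035 ]
[284.4  85.5] 32 [279  82  12   8] [0.5037 0.4395 0.035 ]
[271.3 116.1] 270 [237 103  66  24] [0.473  0.4415 0.035 ]
[313.9 200. ] 954 [292 186  46  27] [0.4109 0.3732 0.035 ]
[287.8 244.4] 115 [281 227  14  39] [0.355 0.381 0.035]
```

View pics/c1.png

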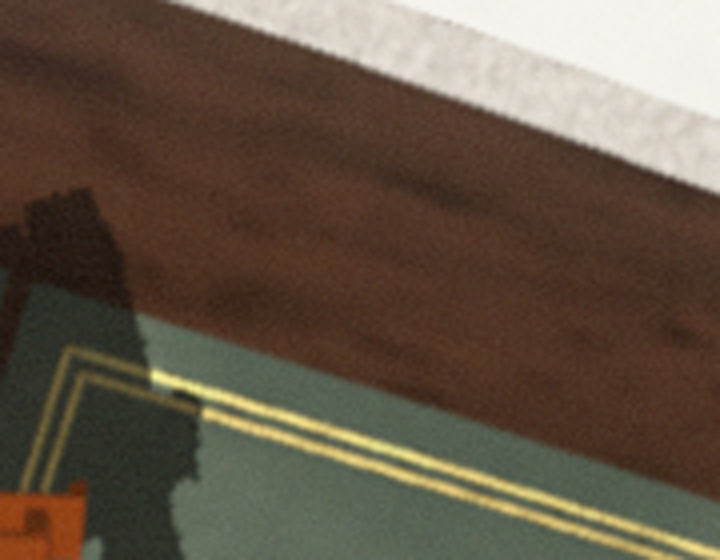

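I cropped on wood, not the clip. The clip is the blob at (314,200), 46x27 px. I'll take the second view shifted 60 mm and crop both on the clip.

Emit:
arm_command(series=[{"dp": [0,1.2,0],"twist": 0,"gripper": 0.8},{"dp": [0,2.4,0],"twist": 0,"gripper": 0.8},{"dp": [0,2.4,0],"twist": 0,"gripper": 0.8},{"dp": [0,2.4,0],"twist": 0,"gripper": 0.8},{"dp": [0,2.4,0],"twist": 0,"gripper": 0.8}])

```text
time: 18.03
position: [0.448, 0.3198, 0.201]
tcp_rot: [-3.085, -0.592, -0.001]
contact_force: [0.1, 0.1, -0.6]
grip_width: 0.0684
grip_force: 0.0
```

```bash
python3 - <<'E'
from h import *
s,m,g=view("c2");print(s['position'])
s1,m1,g1=pickle.load(open("c1.pkl","rb"))
out=[]
for mm,gg,p in((m1,g1,(314,200)),(m,g,(260,200))):
    b=near([b for b in blob(gg,(3,140,70),(18,255,255),(150,150,420,240),100)],p);print(b[0].round(1),b[1],b[2])
    x0=int(b[2][0])-17;y0=int(b[2][1])-25;print(x0,y0);out.append(gg[y0:y0+75,x0:x0+80])
save("c2",np.hstack(out),None,5)
E
```

```text
[0.44802621 0.31984082 0.20104651]
[314. 200.] 938 [292 187  46  26]
275 162
[259.9 200.1] 982 [237 186  48  28]
220 161
```

View pics/c2.png

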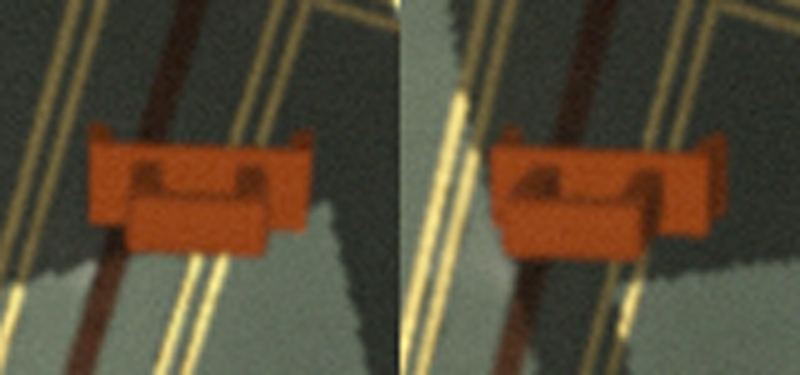

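Both crops show the clip clearly. The eye's top face is centred at about (314.5,207.2) in view 1 and (254.5,207.3) in view 2, turned about 1.6° clockwise.

```bash
python3 - <<'E'
from h import *
s1,m1,g1=pickle.load(open("c1.pkl","rb"));s2,m2,g2=pickle.load(open("c2.pkl","rb"))
T=tri([(m1,(314.5,207.2)),(m2,(254.5,207.3))]);print("eye top",T)
# plate top (z=.021): far corners & near
Q=[tri([(m1,a),(m2,b)])[0].round(4) for a,b in [((275+90/5,162+145/5),(220+92/5,161+149/5)),((275+312/5,162+150/5),(220+312/5,161+153/5))]];print("plate far corners",Q,np.linalg.norm(Q[0]-Q[1]),np.degrees(np.arctan2(*(Q[1]-Q[0])[[1,0]])))
delta((T[0][0],T[0][1],.031),20.1)
E
```

```text
eye top (array([0.40781042, 0.37119191, 0.04942047]), [np.float64(0.00018455844981549359), np.float64(0.00018455844981535825)])
plate far corners [array([0.4074, 0.3961, 0.0174]), array([0.4243, 0.3517, 0.0186])] 0.047522731402982306 -69.16164231017949
t 18.0833 [0.4478 0.3203 0.2009] yaw 21.78 dp [-0.73 -2.48  6.8 ] twist 0.28 j [0.53 0.02 1.68 0.   1.45 1.72]
```

Emit:
arm_command(series=[{"dp": [-0.4,-1.2,0.3],"twist": 0.21,"gripper": 0.8},{"dp": [-0.73,-2.47,1],"twist": 0.21,"gripper": 0.8},{"dp": [-0.73,-2.47,2],"twist": 0.21,"gripper": 0.8},{"dp": [-0.73,-2.47,3],"twist": 0.21,"gripper": 0.7},{"dp": [-0.73,-2.47,4],"twist": 0.21,"gripper": 0.7},{"dp": [-0.73,-2.47,4.8],"twist": 0.21,"gripper": 0.6},{"dp": [-0.73,-2.47,5.5],"twist": 0.21,"gripper": 0.6},{"dp": [-0.73,-2.47,6],"twist": 0.21,"gripper": 0.5},{"dp": [-0.73,-2.47,6.3],"twist": 0.21,"gripper": 0.5},{"dp": [-0.73,-2.47,6.5],"twist": 0.21,"gripper": 0.5},{"dp": [-0.73,-2.47,6.6],"twist": 0.21,"gripper": 0.5},{"dp": [-0.73,-2.47,6.6],"twist": 0.21,"gripper": 0.5}])

```text
time: 19.08
position: [0.408, 0.3711, 0.0357]
tcp_rot: [-3.091, -0.561, -0.001]
contact_force: [-0.6, -0.1, 0.2]
grip_width: 0.0426
grip_force: 0.0
```

Emit:
arm_command(series=[{"dp": [0,0,0],"twist": 0,"gripper": 0.5},{"dp": [0,0,0],"twist": 0,"gripper": 0.5}])

```text
time: 19.25
position: [0.4085, 0.3713, 0.0366]
tcp_rot: [-3.09, -0.56, -0.003]
contact_force: [0.2, -0.1, 0.6]
grip_width: 0.0425
grip_force: 0.0
```

```bash
python3 -c "
from h import *
delta((.4076,.371,.032),20.5)"
```

```text
t 19.25 [0.4085 0.3713 0.0366] yaw 20.56 dp [-0.04 -0.    0.18] twist 0.01 j [0.64 0.2  1.81 0.   1.14 1.86]
```

Emit:
arm_command(series=[{"dp": [-0.03,0,0.08],"twist": 0,"gripper": 0.5},{"dp": [-0.03,0,0.16],"twist": 0,"gripper": 0.45},{"dp": [-0.03,0,0.16],"twist": 0,"gripper": 0.4},{"dp": [-0.03,0,0.16],"twist": 0,"gripper": 0.35},{"dp": [-0.03,0,0.16],"twist": 0,"gripper": 0.25},{"dp": [-0.03,0,0.16],"twist": 0,"gripper": 0.25},{"dp": [-0.03,0,0.16],"twist": 0,"gripper": 0.25}], grip_force=25)

```text
time: 19.83
position: [0.4071, 0.3705, 0.0315]
tcp_rot: [3.091, 0.561, 0.0]
contact_force: [-0.6, -0.4, 0.3]
grip_width: 0.0276
grip_force: 26.3
```

```bash
python3 -c "
from h import *
delta((.4076,.371,.032),20.5)"
```

```text
t 19.8333 [0.4071 0.3705 0.0315] yaw 20.56 dp [ 0.03 -0.01 -0.02] twist 0.01 j [ 0.65  0.2   1.81 -0.    1.13  1.86]
```

The clip is held (27.6 mm across the eye, TCP 14.5 mm above the clip origin). I'm lifting it.

Emit:
arm_command(series=[{"dp": [0,0,-0.6],"twist": 0,"gripper": 0.25},{"dp": [0,0,-2],"twist": 0,"gripper": 0.25},{"dp": [0,0,-3.5],"twist": 0,"gripper": 0.25},{"dp": [0,0,-5],"twist": 0,"gripper": 0.25},{"dp": [0,0,-6.5],"twist": 0,"gripper": 0.25},{"dp": [0,0,-8],"twist": 0,"gripper": 0.25},{"dp": [0,0,-8.8],"twist": 0,"gripper": 0.25}])

```text
time: 20.42
position: [0.4082, 0.3715, 0.2571]
tcp_rot: [-3.088, -0.56, -0.009]
contact_force: [1.2, -0.7, 0.1]
grip_width: 0.0275
grip_force: 26.3
```

```bash
python3 -c "
from h import *
delta((.455,.035,.25),40.5);print(state()['grip_width'])"
```

```text
t 20.4167 [0.4082 0.3715 0.2571] yaw 20.56 dp [-2.98 13.26  0.24] twist -3.32 j [ 0.65 -0.01  1.6   0.    1.54  1.86]
0.0275021077210288
```

Emit:
arm_command(series=[{"dp": [-0.3,1,0],"twist": -0.3,"gripper": 0.25},{"dp": [-0.6,2.4,0],"twist": -0.8,"gripper": 0.25},{"dp": [-1,4,0],"twist": -1.2,"gripper": 0.25},{"dp": [-1.3,5.6,0],"twist": -1.6,"gripper": 0.25},{"dp": [-1.6,7.2,0],"twist": -2,"gripper": 0.25},{"dp": [-2,8.8,0],"twist": -2.4,"gripper": 0.25},{"dp": [-2.4,10.4,0],"twist": -2.8,"gripper": 0.25},{"dp": [-2.7,12,0],"twist": -3,"gripper": 0.25},{"dp": [-3,13.2,0],"twist": -3.3,"gripper": 0.25},{"dp": [-3,13.2,0],"twist": -3.3,"gripper": 0.25}])

```text
time: 21.25
position: [0.4531, 0.0301, 0.2516]
tcp_rot: [2.948, 1.078, -0.0]
contact_force: [-0.5, 0.2, -0.3]
grip_width: 0.0276
grip_force: 26.3
```

```bash
python3 -c "
from h import *
delta((.5017,-.3017,.20),60.6)"
```

```text
t 21.25 [0.4531 0.0301 0.2516] yaw 40.18 dp [-7.08 11.39  2.09] twist -3.4 j [-0.04 -0.28  1.86 -0.    1.56  0.82]
```

Emit:
arm_command(series=[{"dp": [-0.7,1.1,0],"twist": -0.4,"gripper": 0.25},{"dp": [-1.5,2.4,0],"twist": -0.8,"gripper": 0.25},{"dp": [-2.3,3.8,0],"twist": -1.2,"gripper": 0.25},{"dp": [-3.1,5.1,0],"twist": -1.6,"gripper": 0.25},{"dp": [-3.9,6.4,0],"twist": -2,"gripper": 0.25},{"dp": [-4.7,7.7,0],"twist": -2.4,"gripper": 0.25},{"dp": [-5.5,9,0.4],"twist": -2.8,"gripper": 0.25},{"dp": [-6.2,10.1,0.8],"twist": -3.1,"gripper": 0.25},{"dp": [-6.8,11,1.2],"twist": -3.4,"gripper": 0.25},{"dp": [-7.08,11.39,1.6],"twist": -3.4,"gripper": 0.25},{"dp": [-7.08,11.39,1.8],"twist": -3.4,"gripper": 0.25},{"dp": [-7.08,11.39,1.8],"twist": -3.4,"gripper": 0.25}])

```text
time: 22.25
position: [0.5014, -0.2955, 0.2043]
tcp_rot: [-2.708, -1.585, 0.002]
contact_force: [-0.3, 0.4, -0.6]
grip_width: 0.0275
grip_force: 26.3
```

Emit:
arm_command(series=[{"dp": [0,0,0],"twist": 0,"gripper": 0.25},{"dp": [0,0,0],"twist": 0,"gripper": 0.25},{"dp": [0,0,0],"twist": 0,"gripper": 0.25}])

```text
time: 22.5
position: [0.5029, -0.2954, 0.2075]
tcp_rot: [2.708, 1.59, 0.001]
contact_force: [0.2, 0.1, -0.7]
grip_width: 0.0271
grip_force: 26.3
```

```bash
python3 - <<'E'
from h import *
delta((.5017,-.3017,.135),60.6)
s,m,g=view("p1")
for b in blob(g,(20,120,100),(32,255,255),(200,130,450,260),6): print("yellow",b[0].round(1),b[1],plane(m,b[0],.01).round(4))
for b in blob(g,(3,120,60),(18,255,255),(200,60,450,400),60): print("or",b[0].round(1),b[1],b[2])
save("p1",g,(200,0,460,400),1.5)
E
```

```text
t 22.5 [ 0.5029 -0.2954  0.2075] yaw 60.83 dp [-0.24  0.08  2.9 ] twist 0.04 j [-0.62  0.1   1.58  0.    1.46 -0.11]
yellow [286.  184.4] 57 [ 0.4691 -0.2825  0.01  ]
yellow [350.8 184.7] 81 [ 0.5319 -0.3179  0.01  ]
or [272.4  65.4] 95 [265  60  16  17]
or [402.2 214.3] 7377 [343 126 107 161]
or [317.1 255.9] 4072 [272 218  92  80]
```

View pics/p1.png

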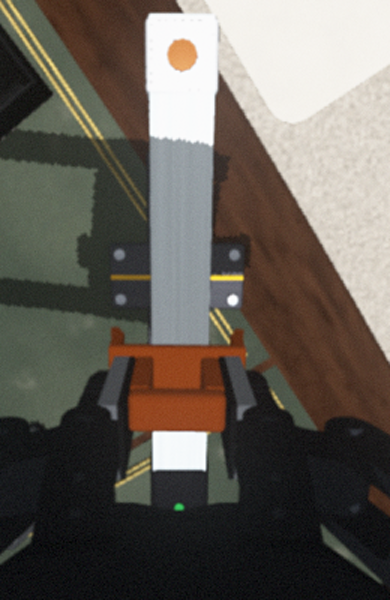

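The view shows the clip squared with the rail. Its plate far edge is at row 230 (columns 273–365) and the yellow line is at row 184.5. I'm computing where it lands relative to the edge.

```bash
python3 - <<'E'
from h import *
s,m,g=pickle.load(open("p1.pkl","rb"))
hsv=cv2.cvtColor(g,cv2.COLOR_RGB2HSV);k=cv2.inRange(hsv,np.array((3,140,70)),np.array((18,255,255)))>0
rows=[np.argmax(k[215:260,c])+215 for c in range(284,356,4)];print("far edge rows",rows)
cc=np.where(k[236])[0];cc=cc[(cc>255)&(cc<380)];print("cols row236",cc.min(),cc.max())
r=np.median(rows)-.0;z=s['position'][2]-.0105
c=(cc.min()+cc.max())/2
u=np.array([.4915,.8709]);n=np.array([-.8709,.4915])
F=plane(m,(c,r),z)[:2]
for name,P in(("clip ctr",F-.009*u),("tcp",s['position'][:2]),("yellow mid",np.array([.5005,-.3002]))):
    print(name,"along %.2f lat %.2f"%(((P-ED)@u)*1e3,((P-ED)@n)*1e3))
h=[plane(m,(x,236),z) for x in(cc.min(),cc.max()+1)];print("width",np.linalg.norm(h[0]-h[1]))
w=hsv[150];
gr=g[205].astype(int).sum(1);print("row205",np.where(np.abs(np.diff(gr[280:360]))>60)[0]+280)
a=max(blob(g,(5,80,100),(20,255,255),(300,15,345,60),20),key=lambda b:b[1])[0];l=max(blob(g,(45,120,80),(80,255,255),(300,300,345,390),2),key=lambda b:b[1])[0];print(a,l)
A=plane(m,a,.089)[:2];B=plane(m,l,.089)[:2];print("rail: lens along %.2f lat %.2f"%(((A-ED)@u)*1e3,((A-ED)@n)*1e3),"led %.2f %.2f"%(((B-ED)@u)*1e3,((B-ED)@n)*1e3),"L",np.linalg.norm(A-B)*1e3)
E
```

```text
far edge rows [np.int64(230), np.int64(230), np.int64(230), np.int64(230), np.int64(230), np.int64(231), np.int64(231), np.int64(231), np.int64(231), np.int64(231), np.int64(231), np.int64(231), np.int64(231), np.int64(231), np.int64(230), np.int64(231), np.int64(230), np.int64(231)]
cols row236 273 363
clip ctr along 7.74 lat 0.33
tcp along 5.37 lat -0.50
yellow mid along -0.00 lat -0.81
width 0.046425892542629195
row205 [299 300 301 338 339 341 342 344]
[320.9778481   36.04113924] [319.      337.59375]
rail: lens along 132.88 lat -1.62 led -138.16 -1.90 L 271.0323970686264
```

```bash
python3 - <<'E'
from h import *
u=np.array([.4915,.8709])
s,m,g=pickle.load(open("p1.pkl","rb"));t=s['position']
hv=cv2.cvtColor(g,cv2.COLOR_RGB2HSV)
print("V col 318 rows 225..296",hv[225:296,318,2].tolist())
for r in(229.8,261.5,287): 
    for z in(t[2]-.0105,t[2]+.0195): print(r,round(z-t[2],4),"along rel tcp %.2f"%(((plane(m,(318.5,r),z)-t)[:2]@u)*1e3))
# pick view, known heights
s1,m1,g1=pickle.load(open("c1.pkl","rb"));M=R.from_rotvec([0,0,np.radians(20.6)]).as_matrix()
P0=np.array([.4071,.3705])
for p,z in(((314.5,207.2),.051),((275+201/5,162+147.5/5),.021)): print("pick rel tcp x",((plane(m1,p,z)[:2]-P0)@M[:2,0])*1e3)
E
```

```text
V col 318 rows 225..296 [154, 151, 159, 152, 125, 110, 124, 140, 145, 152, 151, 143, 149, 151, 150, 150, 152, 148, 147, 150, 148, 147, 152, 145, 148, 150, 146, 153, 150, 149, 151, 151, 148, 130, 112, 100, 100, 110, 117, 126, 138, 148, 149, 150, 149, 149, 154, 150, 147, 151, 151, 152, 146, 147, 148, 148, 146, 149, 148, 150, 146, 136, 166, 249, 252, 252, 250, 251, 251, 251, 251]
229.8 -0.0105 along rel tcp 12.02
229.8 0.0195 along rel tcp 23.41
261.5 -0.0105 along rel tcp -5.66
261.5 0.0195 along rel tcp 9.38
287 -0.0105 along rel tcp -20.78
287 0.0195 along rel tcp -2.61
pick rel tcp x 1.5681066839391116
pick rel tcp x 10.060384771632432
```

Emit:
arm_command(series=[{"dp": [-0.15,0.04,0.4],"twist": 0.04,"gripper": 0.25},{"dp": [-0.31,0.085,1],"twist": 0.04,"gripper": 0.25},{"dp": [-0.31,0.085,1.6],"twist": 0.04,"gripper": 0.25},{"dp": [-0.31,0.085,2.1],"twist": 0.04,"gripper": 0.25},{"dp": [-0.31,0.085,2.5],"twist": 0.04,"gripper": 0.25},{"dp": [-0.31,0.085,2.7],"twist": 0.04,"gripper": 0.25},{"dp": [-0.31,0.085,2.8],"twist": 0.04,"gripper": 0.25},{"dp": [-0.31,0.085,2.8],"twist": 0.04,"gripper": 0.25},{"dp": [-0.31,0.085,2.8],"twist": 0.04,"gripper": 0.25},{"dp": [-0.31,0.085,2.8],"twist": 0.04,"gripper": 0.25},{"dp": [-0.31,0.085,2.8],"twist": 0.04,"gripper": 0.25},{"dp": [-0.31,0.085,2.8],"twist": 0.04,"gripper": 0.25}])

```text
time: 23.55
position: [0.5006, -0.3045, 0.1371]
tcp_rot: [2.713, 1.583, 0.001]
contact_force: [0.2, 0.9, -0.1]
grip_width: 0.0278
grip_force: 26.3
```

```bash
cat > chk.py <<'E'
from h import *
import sys
s,m,g=view(sys.argv[1]);t=s['position'];u=np.array([.4915,.8709]);n=np.array([-.8709,.4915])
f=lambda P:"along %.2f lat %.2f"%(((P[:2]-ED)@u)*1e3,((P[:2]-ED)@n)*1e3)
print("t",s['time'],"tcp",t.round(4),f(t),"yaw",np.degrees(np.arctan2(*R.from_rotvec(s['tcp_rot']).as_matrix()[[1,0],0])).round(2))
for b in blob(g,(18,110,90),(34,255,255),(220,150,430,228),8): print("yellow",b[0].round(1),b[1],f(plane(m,b[0],.01)))
k=cv2.inRange(cv2.cvtColor(g,cv2.COLOR_RGB2HSV),np.array((3,140,70)),np.array((18,255,255)))>0
rows=[np.argmax(k[222:260,c])+222 for c in range(284,356,4)];cc=np.where(k[238])[0];cc=cc[(cc>255)&(cc<380)];r=np.mean(rows)-.5
print("far edge",r,"cols",cc.min(),cc.max(),"clip",f(np.r_[plane(m,((cc.min()+cc.max())/2,r),t[2]-.0105)[:2]-.009*u]))
for row in (215,180):
    gr=cv2.GaussianBlur(g[row:row+1].astype(np.float32).mean(2),(3,1),0)[0];d=np.diff(gr)
    print("row",row,"strong edges",[(i+.5,int(d[i])) for i in range(270,370) if abs(d[i])>15])
E
python3 chk.py p2; python3 chk.py p3 | head -4
```

```text
t 23.55 tcp [ 0.5006 -0.3045  0.1371] along -3.66 lat -3.00 yaw 60.52
yellow [274.3 191.5] 118 along 0.07 lat 36.02
yellow [357.5 191.5] 104 along 0.03 lat -37.44
yellow [351.  221.7] 18 along -28.16 lat -32.52
yellow [346.  225.5] 11 along -31.74 lat -28.07
far edge 229.94444444444446 cols 272 363 clip along -0.70 lat -2.00
row 215 strong edges [(289.5, 24), (290.5, 34), (291.5, 20), (342.5, -21), (343.5, -35), (344.5, -19), (359.5, 15), (363.5, -19)]
row 180 strong edges [(288.5, 23), (289.5, 36), (290.5, 25), (343.5, -20), (344.5, -36), (345.5, -27)]
t 23.6 tcp [ 0.5005 -0.3044  0.137 ] along -3.63 lat -2.88 yaw 60.52
yellow [274.4 191.5] 119 along 0.11 lat 36.03
yellow [357.7 191.5] 102 along 0.06 lat -37.49
yellow [351.  221.6] 16 along -27.93 lat -32.35
```

The clip reads 0.7 mm short of the line along the rail and centred across it within 0.3 mm. I'm nudging it and lowering gently.

Emit:
arm_command(series=[{"dp": [0.04,0,0.15],"twist": 0,"gripper": 0.25},{"dp": [0.04,0,0.35],"twist": 0,"gripper": 0.25},{"dp": [0.04,0,0.55],"twist": 0,"gripper": 0.25},{"dp": [0.04,0,0.75],"twist": 0,"gripper": 0.25},{"dp": [0.04,0,0.9],"twist": 0,"gripper": 0.25},{"dp": [0.04,0,1.05],"twist": 0,"gripper": 0.25},{"dp": [0.04,0,1.15],"twist": 0,"gripper": 0.25},{"dp": [0.04,0,1.2],"twist": 0,"gripper": 0.25},{"dp": [0.04,0,1.2],"twist": 0,"gripper": 0.25},{"dp": [0.04,0,1.2],"twist": 0,"gripper": 0.25}])

```text
time: 24.48
position: [0.5009, -0.3034, 0.1066]
tcp_rot: [2.713, 1.583, 0.0]
contact_force: [0.1, -0.3, 0.5]
grip_width: 0.027
grip_force: 26.3
```

```bash
python3 chk.py p4
```

```text
t 24.4833 tcp [ 0.5009 -0.3034  0.1066] along -2.64 lat -2.70 yaw 60.52
yellow [268.7 202. ] 156 along 0.00 lat 36.71
yellow [363.9 202. ] 131 along -0.02 lat -38.20
far edge 230.11111111111111 cols 272 363 clip along 0.25 lat -1.64
row 215 strong edges [(284.5, 24), (285.5, 38), (286.5, 23), (348.5, -19), (349.5, -38), (350.5, -30), (354.5, 18), (355.5, 15), (358.5, -15)]
row 180 strong edges [(283.5, 22), (284.5, 35), (285.5, 25), (349.5, -20), (350.5, -37), (351.5, -28), (359.5, 21), (360.5, 18), (363.5, 27), (364.5, 60), (365.5, 45)]
```

Emit:
arm_command(series=[{"dp": [0,0,0.04],"twist": 0,"gripper": 0.25},{"dp": [0,0,0.08],"twist": 0,"gripper": 0.25},{"dp": [0,0,0.12],"twist": 0,"gripper": 0.25},{"dp": [0,0,0.14],"twist": 0,"gripper": 0.25},{"dp": [0,0,0.14],"twist": 0,"gripper": 0.25},{"dp": [0,0,0.14],"twist": 0,"gripper": 0.25}])

```text
time: 25.03
position: [0.5007, -0.3033, 0.1029]
tcp_rot: [-2.713, -1.583, 0.0]
contact_force: [-0.3, -0.8, -0.4]
grip_width: 0.0276
grip_force: 26.3
```

Emit:
arm_command(series=[{"dp": [0,0,0.03],"twist": 0,"gripper": 0.25},{"dp": [0,0,0.05],"twist": 0,"gripper": 0.25},{"dp": [0,0,0.05],"twist": 0,"gripper": 0.25}])

```text
time: 25.28
position: [0.5009, -0.3035, 0.1022]
tcp_rot: [2.713, 1.583, 0.0]
contact_force: [-1.4, 1.7, 3.9]
grip_width: 0.0273
grip_force: 26.7
```

Emit:
arm_command(series=[{"dp": [0,0,0.02],"twist": 0,"gripper": 0.25},{"dp": [0,0,0.03],"twist": 0,"gripper": 0.25},{"dp": [0,0,0.03],"twist": 0,"gripper": 0.25}])

```text
time: 25.53
position: [0.5009, -0.3035, 0.102]
tcp_rot: [2.713, 1.583, 0.0]
contact_force: [-3.3, 1.7, 9.2]
grip_width: 0.0275
grip_force: 27.4
```

The clip is seated (contact at TCP z 0.102, as predicted). I'll ease off the load, release slowly and rise.

Emit:
arm_command(series=[{"dp": [0,0,-0.03],"twist": 0,"gripper": 0.25},{"dp": [0,0,-0.05],"twist": 0,"gripper": 0.25},{"dp": [0,0,-0.05],"twist": 0,"gripper": 0.32},{"dp": [0,0,-0.05],"twist": 0,"gripper": 0.36},{"dp": [0,0,-0.05],"twist": 0,"gripper": 0.42},{"dp": [0,0,-0.05],"twist": 0,"gripper": 0.5},{"dp": [0,0,-0.05],"twist": 0,"gripper": 0.5}])

```text
time: 26.12
position: [0.5007, -0.3033, 0.102]
tcp_rot: [-2.713, -1.583, 0.0]
contact_force: [-0.1, 0.2, 0.0]
grip_width: 0.0427
grip_force: 0.0
```

Emit:
arm_command(series=[{"dp": [0,0,-0.3],"twist": 0,"gripper": 0.5},{"dp": [0,0,-0.8],"twist": 0,"gripper": 0.5},{"dp": [0,0,-1.6],"twist": 0,"gripper": 0.6},{"dp": [0,0,-2.6],"twist": 0,"gripper": 0.8},{"dp": [0,0,-3.8],"twist": 0,"gripper": 0.8},{"dp": [0,0,-5],"twist": 0,"gripper": 0.8},{"dp": [0,0,-6.2],"twist": 0,"gripper": 0.8},{"dp": [0,0,-7.2],"twist": 0,"gripper": 0.8},{"dp": [0,0,-7.9],"twist": 0,"gripper": 0.8},{"dp": [0,0,-7.9],"twist": 0,"gripper": 0.8},{"dp": [0,0,-7.9],"twist": 0,"gripper": 0.8},{"dp": [0,0,-7.9],"twist": 0,"gripper": 0.8}])

```text
time: 27.12
position: [0.5005, -0.3032, 0.2993]
tcp_rot: [-2.713, -1.583, 0.0]
contact_force: [0.3, 0.5, -1.4]
grip_width: 0.0683
grip_force: 0.0
```

Emit:
arm_command(series=[{"dp": [0,0,0],"twist": 0,"gripper": 0.8},{"dp": [0,0,0],"twist": 0,"gripper": 0.8},{"dp": [0,0,0],"twist": 0,"gripper": 0.8},{"dp": [0,0,0],"twist": 0,"gripper": 0.8},{"dp": [0,0,0],"twist": 0,"gripper": 0.8},{"dp": [0,0,0],"twist": 0,"gripper": 0.8}])

```text
time: 27.62
position: [0.5007, -0.3033, 0.2995]
tcp_rot: [-2.713, -1.583, 0.0]
contact_force: [-0.3, -0.3, 0.3]
grip_width: 0.0688
grip_force: 0.0
```

```bash
python3 - <<'E'
import h
from h import *
s,m,g=h.view("f1")
real=h.blob
# exclude clip from lens search
def look2():
    u=np.array([.4915,.8709]);n=np.array([-.8709,.4915])
    f=lambda P:"along %.2f lat %.2f"%(((P[:2]-ED)@u)*1e3,((P[:2]-ED)@n)*1e3)
    a=max(blob(g,(5,80,100),(20,255,255),(300,40,345,90),20),key=lambda b:b[1])
    l=max(blob(g,(45,120,80),(80,255,255),(300,260,345,330),2),key=lambda b:b[1])
    def mdl(q):
        s0,t,v,yaw=q;d=np.array([np.cos(yaw),np.sin(yaw)]);o=np.r_[ED+np.array([-d[1],d[0]])*v,.085];X=np.r_[d*np.cos(t),np.sin(t)];Z=np.r_[-d*np.sin(t),np.cos(t)]
        return np.r_[proj(m,o+X*s0+Z*.004)-a[0],proj(m,o+X*(s0-LEN)+Z*.004)-l[0]]
    r=least_squares(mdl,[.13,0,0,1.056],x_scale=[.01,.05,.002,.02]);print(s['position'],a[0],l[0],"lens %.1f tilt %.2f lat %.1f yaw %.2f"%(r.x[0]*1e3,np.degrees(r.x[1]),r.x[2]*1e3,np.degrees(r.x[3])))
    for b in blob(g,(20,120,100),(32,255,255),(230,130,430,230),6): print("yellow",b[0].round(1),f(plane(m,b[0],.01)))
    for b in blob(g,(3,120,60),(18,255,255),(270,130,370,230),60): print("clip",b[0].round(1),b[1],b[2],"far/near z.092",f(plane(m,(b[2][0]+b[2][2]/2,b[2][1]),.092)))
look2();save("f1",g,(240,20,400,320),2)
E
```

```text
[ 0.50070305 -0.303324    0.29946351] [317.71974522  50.22929936] [317.79166667 282.66666667] lens 133.2 tilt -0.53 lat -1.7 yaw 60.58
yellow [343.2 164.8] along 0.19 lat -37.32
yellow [288.9 164.9] along -0.02 lat 38.49
yellow [301.  164.8] along 0.08 lat 21.65
clip [361.1 168. ] 780 [341 130  29  86] far/near z.092 along 51.01 lat -43.07
clip [317.5 176.2] 713 [297 164  42  22] far/near z.092 along 13.48 lat -1.98
```

View pics/f1.png

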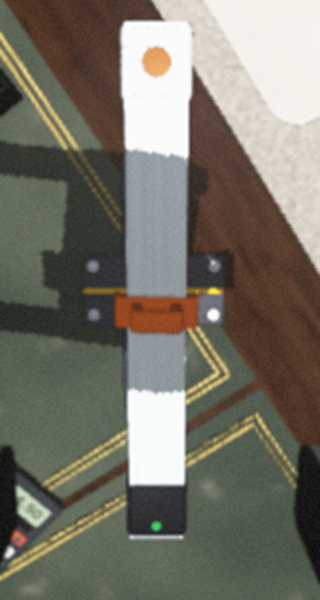

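The final view shows the clip astride the rail with its far edge at row 167.5, so it is centred about 0.5 mm from the line. The rail hasn't moved: lens at 133.2 mm as before, and the same level reading of about -0.5°, which matches the bias seen in the earlier level views. The hand is 20 cm clear, so I'm handing in.

```bash
python3 -c "
from rig import *
print(close_job())"
```

```text
the job is handed in; nothing more can be done
None
```

The rail balances level on the knife edge with the orange clip fully down, about 0.5 mm from the yellow line; I handed the job in at about 28 s, and no verdict came back.

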